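# Rock-test a cake tier with a straightedge and bed its proud dowel

## Robot

A 6-joint arm with a two-finger parallel gripper is mounted at the origin on the work surface; the furniture and walls round the work are solid. World frame = base frame: x ahead of the robot, y to its left, z up, the work surface at z = 0. Lengths are in m, angles in rad, forces in N, time in s.
With the tool pointing down it reaches from about 0.3 to 0.95 m from the base axis. Payload 3.1 kg.
Tool frame: the origin (TCP) lies between the finger pads; the fingertips stand 14 mm ahead of it and the grasp point (between the pads) lies 5 mm behind it (bot.tips_ahead is the distance from the TCP to the fingertips, in m); z points along the fingers, y is the line along which they close (so a half turn about z gives the same grasp; the last joint's range is limited). The gripper opens to 85 mm and grips with 20 to 120 N. Pads are 22 mm wide; open, the fingers measure 114 mm over their backs; the gripper's body (76 mm by 85 mm) begins 54 mm behind the grasp point. The pads swing forward as they close: fully open they stand 13 mm farther back than shut.
Start: joints at [1.071, 0.308, 1.634, -0, 1.2, -0.07], TCP at [0.26, 0.568, 0.245] pointing down, gripper open.
Joint ranges: [-3.06, 3.06], [-0.79, 1.96], [0.05, 2.63], [-1.19, 4.34], [0.05, 2.64], [-2.94, 2.94]. Speed limits (rad/s): [2.79, 2.79, 3.14, 3.14, 3.14, 3.14].

## Interface

Orientations are given as a unit quaternion [w, x, y, z].
In Python, from station import readout, cams, ticket, bot gives the robot as it stands.
- The arm moves only by the tool send_rows, never from a script. Its argument "moves" is a list that holds one entry, the list of rows, each a list of 7 numbers: the shift along the tool's x, y, z scaled (see below), then the turn, a rotation vector about the tool's x, y, z scaled (see below), then the opening in per cent of the stroke, from 0 (shut) to 100 (fully open). A call has 1 to 10 rows; each row is the pose to reach, as a shift and turn from the pose commanded when the call began, along the tool's axes at that moment; what a row does not reach only later rows make up. The controller multiplies each number of a shift by 100 mm and each number of a turn by 45 degrees. A row lasts 1/8 s, in which the tool goes at most 62.5 mm and 10.7 degrees, less where a joint would pass 70% of its speed; a pose out of reach is approached as far as the arm can. A call with a number of a shift or a turn outside -1 to 1 is refused whole. A call with a gripper value outside its range is refused whole. The fingers move at their own pace and stop on an object; "grip_force" is the grip in N (left out, the last holds). Time passes only in rows, so rows that repeat a pose let the fingers close. It gives the time, the measured TCP pose, the force, the opening and the grip force at its end, in the units of the state.
- readout.state(): the state, without advancing time (a new reading comes with each control period).
- cams.read_camera(name): name is "scene" or "top" or "wrist"; returns a dict with "image" (400x640x3 uint8, red, green, blue), "K" (3x3 intrinsics, pixels), "R" (3x3) and "t" (3): a world point X has camera coordinates R X + t. Camera axes: x right, y down, z forward; pixel columns grow to the right and rows downward; lengths in m; the calibration is good to about 2 mm. A picture is of the moment at which its call begins. There is no depth.
- ticket.sign_off(): hands the job in; it is judged then, once.
The state is a dict: "time_s": time; "joint_pos": joint angles; "joint_velocities": joint speeds; "joint_torque": joint torques, N m; "tcp_pos": TCP position; "ee_rot": TCP orientation; "contact_force": force on the tool from outside, world axes, zero at the start; "wrist_torque": the same for the moment, N m; "opening": finger opening in m; "grip_force": force on a finger pad.
Only numpy, scipy, OpenCV 4.12 (cv2) and the standard library are available. Lean on these libraries where they do the work, as an engineer would, in place of code of your own. Each camera call takes 0.05 s, during which the arm holds its last target. There are 200 camera calls.

## Task

One of the four support dowels in the white display tier stands proud, so the next tier would wobble on it. Lay the straightedge across the middle of the tier's top, over that dowel, let go, and press down first its hole end and then its plain end to feel it rock; then push the dowel down flush, so that the straightedge lies flat on the tier, let go, and prove it by pressing the hole end and then the plain end once more without any rocking. Leave the straightedge lying flat there, do not ram it hard enough to dent the icing, and do not disturb the bottles and the brush.

Things in the scene. Friction and masses are not known exactly. Their poses are not given: they have to be found in the camera images.
- straightedge_mid (a point): Centre (half-way up) of the loose straightedge: a flat aluminium bar 240 mm long (its x), 25 mm wide (its y), 6 mm thick (its z, upward), about 100 g, lying flat on the table at the start; easily gripped across its 25 mm width at the middle.
- hole_end (a point): Pressing point on the upper face of the straightedge, 95 mm from its middle (+x) towards the end with the 10 mm hanging hole; that end itself is 25 mm farther out and the hole 11 mm farther out.
- plain_end (a point): Pressing point on the upper face of the straightedge, 95 mm from its middle (-x) towards the end without a hole; that end itself is 25 mm farther out.
- straightedge: The straightedge itself; origin under its centre on its lower face, x towards the hole end, z up.
- tier_top (a point): Centre of the level, flat, round top face of the white hard-iced display tier: 220 mm across with a 5 mm rounded edge, 75 mm high, rigid, about 217 mm above the table. Four wooden dowels 16 mm across stand in this face, 52 mm from its centre, a quarter turn apart; three are flush, and the tier's +x axis points to the proud one.
- tier: The tier with its dowels, on a 254 mm silver board on a grey cake turntable 305 mm across; all of it fixed, the turntable does not turn. Origin under the centre of the board, z up. (Not part of the job: a black switch box of the room hangs near the robot's front left, about 0.25 m ahead and 0.22 m to the left, 0.31 m above the table.)
- dowel_top (a point): Centre of the flat top of the proud dowel, 52 mm from the middle of the tier. It moves straight up and down only.
- dowel (a joint): Height in m of the proud dowel's top above the tier's top face: 0 is flush, positive proud (4 to 7 mm at the start). It is held by friction of about 11 N and stays where it is pushed; there is no stop at flush, but anything wider than 16 mm that pushes it comes to rest on the face.
- bottle_tall: Bystander: colour bottle 46 mm across, 155 mm high; origin under its centre.
- bottle_short: Bystander: colour bottle 40 mm across, 121 mm high; origin under its centre.
- brush: Bystander: flat pastry brush 146 mm long, 24 mm wide, lying on the table; origin under its centre.

How it is judged:
On the way, in this order (a step that is already met when the one before it is completed fails the run):
1. the straightedge lies across the middle of the tier's top, over the proud dowel, let go and still, with the dowel still proud (contact force between the fingers and straightedge below 0.1 N and contact force between straightedge and tier above 0.3 N and linear speed of straightedge below 0.02 m/s and y of dowel_top in the frame of straightedge between -0.01 and 0.01 m and horizontal distance between each of hole_end, plain_end and tier_top below 0.11 m and value of joint dowel above 0.003 m), for 0.2 s.
2. the hole end is pressed down onto the face, the dowel still proud (contact force between the fingers and straightedge above 1 N and horizontal distance between the grasp point and hole_end below 0.04 m and z of hole_end in the frame of tier_top below 0.0085 m and value of joint dowel above 0.0025 m), for 0.1 s.
3. the plain end is pressed down onto the face, the dowel still proud (contact force between the fingers and straightedge above 1 N and horizontal distance between the grasp point and plain_end below 0.04 m and z of plain_end in the frame of tier_top below 0.0085 m and value of joint dowel above 0.0025 m), for 0.1 s.
4. the dowel is flush and the straightedge lies flat on the tier over it, let go (contact force between the fingers and straightedge below 0.1 N and value of joint dowel between -0.0015 and 0.001 m and y of dowel_top in the frame of straightedge between -0.012 and 0.012 m and z of each of hole_end, plain_end in the frame of tier_top below 0.0085 m), for 0.1 s.
5. the hole end is pressed again and the straightedge does not rock (contact force between the fingers and straightedge above 1 N and horizontal distance between the grasp point and hole_end below 0.04 m and z of each of hole_end, plain_end in the frame of tier_top below 0.0085 m), for 0.1 s.
6. the plain end is pressed again and the straightedge does not rock (contact force between the fingers and straightedge above 1 N and horizontal distance between the grasp point and plain_end below 0.04 m and z of each of hole_end, plain_end in the frame of tier_top below 0.0085 m), for 0.1 s.
At the end, for the whole second after the job is handed in: The dowel is flush (at most 1 mm proud or 1.5 mm sunk) and the straightedge lies at rest flat on the tier (both pressing points within 2.5 mm of bedded height), its middle within 30 mm of the tier's centre, the dowel's centre within 12 mm of its centre line (value of joint dowel between -0.0015 and 0.001 m and horizontal distance between straightedge_mid and tier_top below 0.03 m and y of dowel_top in the frame of straightedge between -0.012 and 0.012 m and z of hole_end in the frame of tier_top between 0.003 and 0.0085 m and z of plain_end in the frame of tier_top between 0.003 and 0.0085 m and linear speed of straightedge below 0.02 m/s); the robot touches nothing.
It fails at once if the straightedge is driven onto the tier with more than 80 N (contact force between straightedge and tier above 80 N).
It fails at once if the tall bottle is moved or knocked over (distance of bottle_tall from where it was at the start of the episode above 0.02 m or angle between bottle_tall's own z axis and vertical above 0.3 rad).
It fails at once if the short bottle is moved or knocked over (distance of bottle_short from where it was at the start of the episode above 0.02 m or angle between bottle_short's own z axis and vertical above 0.3 rad).
It fails at once if the brush is moved (distance of brush from where it was at the start of the episode above 0.02 m).
It also fails if it takes over 67 s, if anything falls off the work surface, if the arm or the gripper's body presses on something with over 40 N, if the wrist force passes 120 N, or if a joint passes its speed limit or range.

## Working session

There is one attempt and no reset: what is moved stays moved. The work goes in short steps, Python scripts to look and compute and a tool call to move; the robot and the scene stay as the last step left them, time stands still between calls to the robot, and variables do not carry over. Pictures are saved under pics/ and viewed, at most 10 in all, crops included, and the job is handed in when it is done.

Besides the shell and the picture viewer there is one more tool, called after "Request:" as name([rows], argument=value, ...), one row to a line, values as JSON. send_rows: Moves the arm, as the interface text tells. Shifts and turns lie within -1 to 1; 1 stands for 100 mm of shift or 45 degrees of turn. Its arguments: {"type":"object","properties":{"moves":{"type":"array","items":{"type":"array","items":{"type":"array","items":{"type":"number"}}}},"grip_force":{"type":"number"}},"required":["moves"]}

```bash
mkdir -p pics
cat > h.py <<'E'
import numpy as np, cv2
from station import readout, cams, ticket, bot
def snap(n,f):
    c=cams.read_camera(n); cv2.imwrite('pics/'+f,c['image'][:,:,::-1]); np.savez('pics/'+n+'.npz',**c); return c
def load(n): return dict(np.load('pics/'+n+'.npz'))
def ray(c,u,v,z):
    d=c['R'].T@np.linalg.inv(c['K'])@np.array([u,v,1.]); o=-c['R'].T@c['t']
    return o+d*(z-o[2])/d[2]
def proj(c,X):
    p=c['K']@(c['R']@np.array(X)+c['t']); return p[:2]/p[2]
E
python3 - <<'E'
from h import *
for n in ('scene','top'):
    c=snap(n,n+'1.png'); print(n,-c['R'].T@c['t'],c['R'][2],c['K'][0,0])
s=readout.state(); print(s)
E
```

```text
scene [-0.12976411 -0.52114414  1.06665656] [ 0.53672924  0.3559277  -0.76500797] 507.09112051311246
top [ 0.34217629 -0.12434609  1.21280234] [ 0.14558677  0.00496437 -0.98933303] 447.2717085428611
{'time_s': 0.1, 'joint_pos': array([ 1.07130821e+00,  3.08910639e-01,  1.63507469e+00,  3.85938644e-07,
        1.19969284e+00, -6.96866865e-02]), 'joint_velocities': array([ 0.00020602, -0.00109186, -0.00186593,  0.00129456, -0.00149076,
       -0.0009631 ]), 'joint_torque': array([-4.27808081e-04, -4.16404796e+01, -2.77645379e+01, -1.31844138e-05,
        3.91406109e-03,  1.32540021e-05]), 'tcp_pos': array([0.26010242, 0.56751301, 0.24415907]), 'ee_rot': array([-2.92938888e-04,  2.13250382e-01,  9.76997025e-01, -1.00076557e-03]), 'contact_force': array([-0.22760173,  0.51443349,  0.20941324]), 'wrist_torque': array([-0.01758775,  0.00340819,  0.03504001]), 'grip_force': 0.0, 'opening': 0.08528423025818449}
```

View pics/top1.png

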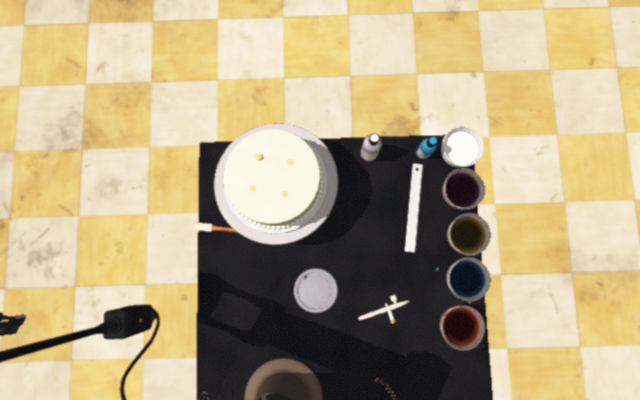

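View pics/scene1.png

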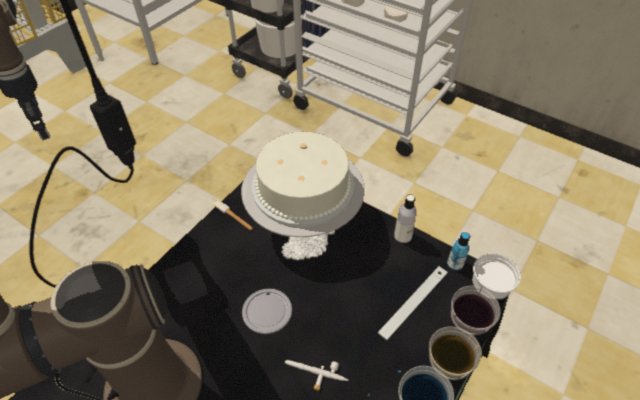

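Top view: the tier is around (272,178), with dowels near (260,157), which looks proud, (291,162), (285,194) and (252,188). The straightedge runs from (417,165), its hole end, to (410,250). The bottles are at (371,147) and (428,147), and the brush is at (215,228).

Run:
```python
from h import *
T=load('top'); S=load('scene')
def blobs(m,amin):
    n,l,s,c=cv2.connectedComponentsWithStats(m.astype(np.uint8)); return [(s[i,4],c[i],l==i) for i in range(1,n) if s[i,4]>=amin]
for nm,c,roi in (('top',T,(395,155,435,256)),('scene',S,(372,262,450,342))):
    g=c['image'].min(2).astype(int); x0,y0,x1,y1=roi
    m=np.zeros(g.shape,bool); m[y0:y1,x0:x1]=g[y0:y1,x0:x1]>120
    a,ce,mm=max(blobs(m,50),key=lambda b:b[0])
    pts=np.argwhere(mm)[:,::-1].astype(np.float32)
    r=cv2.minAreaRect(pts); box=cv2.boxPoints(r)
    P=np.array([ray(c,u,v,.006)[:2] for u,v in box]); print(nm,'edge',a,r[:2],'mid',ray(c,*r[0],.006)); print(P.round(4), [np.linalg.norm(P[i]-P[i-1]).round(3) for i in range(4)])
# dowels: orange
for nm,c,roi,z in (('top',T,(225,130,320,225),.217),('scene',S,(255,130,350,195),.217)):
    x0,y0,x1,y1=roi; hsv=cv2.cvtColor(c['image'],cv2.COLOR_RGB2HSV).astype(int)
    m=np.zeros(hsv.shape[:2],bool); m[y0:y1,x0:x1]=(hsv[y0:y1,x0:x1,1]>75)&(hsv[y0:y1,x0:x1,2]>60)
    P=[]
    for a,ce,mm in blobs(m,8):
        p=ray(c,*ce,z); P.append(p[:2]); print(nm,a,ce.round(1),p.round(4))
    print(np.mean(P,0))
for n,p in (('tall',(371,155)),('short',(426,155))): print(n,ray(T,*p,0.0))
```

```text
top edge 929 ((413.1885681152344, 207.42623901367188), (10.773754119873047, 88.81555938720703)) mid [ 0.48314773 -0.36263497  0.006     ]
[[ 0.3662 -0.3309]
 [ 0.6071 -0.366 ]
 [ 0.6035 -0.3953]
 [ 0.3628 -0.3594]] [np.float64(0.029), np.float64(0.243), np.float64(0.03), np.float64(0.243)]
scene edge 1006 ((412.5263977050781, 302.1075439453125), (11.73303508758545, 91.09996032714844)) mid [ 0.47841165 -0.35980632  0.006     ]
[[ 0.3667 -0.3297]
 [ 0.6092 -0.3647]
 [ 0.6002 -0.3926]
 [ 0.3611 -0.3554]] [np.float64(0.026), np.float64(0.245), np.float64(0.029), np.float64(0.242)]
top 182 [232.6 134.5] [0.6391 0.0841 0.217 ]
top 33 [258.9 156.6] [0.5852 0.0239 0.217 ]
top 22 [290.1 162.1] [ 0.5703 -0.0471  0.217 ]
top 24 [252.3 188. ] [0.513  0.0394 0.217 ]
top 22 [284.1 193.5] [ 0.4982 -0.0325  0.217 ]
[0.56116053 0.0135696 ]
scene 20 [308.9 130.4] [0.6401 0.0497 0.217 ]
scene 22 [302.9 145.9] [0.5862 0.0291 0.217 ]
scene 22 [347.7 154.5] [ 0.623  -0.0764  0.217 ]
scene 19 [279.8 161.3] [0.5127 0.043  0.217 ]
scene 18 [324.  161.7] [ 0.5708 -0.0434  0.217 ]
scene 19 [300.8 177.7] [ 0.4981 -0.0288  0.217 ]
[ 0.57181055 -0.00445394]
tall [ 6.33566839e-01 -2.55253240e-01  2.22044605e-16]
short [ 0.62908003 -0.40754997  0.        ]
```

Run:
```python
from h import *
T=load('top'); S=load('scene')
print([a for a in dir(bot) if a[0]!='_'],[a for a in dir(readout) if a[0]!='_'])
for z in (.2,.25,.31,.37,.4): print(z,ray(T,130,320,z).round(3),ray(S,115,130,z).round(3))
for z in (.4,.5,.6,.7): print('cable',z,ray(T,60,340,z).round(3),ray(S,85,45,z).round(3))
im=np.zeros((600,800,3),np.uint8)
a=cv2.resize(T['image'][270:400,0:250],(800,416))[:,:,::-1]
b=cv2.resize(S['image'][0:300,0:150],(300,600))[:,:,::-1]
cv2.imwrite('pics/c1.png',np.hstack([cv2.resize(a,(500,260)),np.zeros((260,0,3),np.uint8)]) if 0 else np.hstack([b,np.vstack([cv2.resize(a,(500,260)),np.zeros((340,500,3),np.uint8)])]))
for p in ((0.25,.22,.31),(0.25,.22,.25),(.25,.22,.37),(.25,.22,.6)): print(p,proj(T,p).round(),proj(S,p).round())
```

```text
['PlanningError', 'tips_ahead'] ['state']
0.2 [0.228 0.314 0.2  ] [0.378 0.467 0.2  ]
0.25 [0.234 0.292 0.25 ] [0.348 0.41  0.25 ]
0.31 [0.241 0.266 0.31 ] [0.313 0.342 0.31 ]
0.37 [0.247 0.24  0.37 ] [0.278 0.273 0.37 ]
0.4 [0.251 0.227 0.4  ] [0.26  0.239 0.4  ]
cable 0.4 [0.22 0.35 0.4 ] [0.42  0.527 0.4  ]
cable 0.5 [0.235 0.292 0.5  ] [0.338 0.369 0.5  ]
cable 0.6 [0.25  0.233 0.6  ] [0.255 0.212 0.6  ]
cable 0.7 [0.265 0.175 0.7  ] [0.173 0.055 0.7  ]
(0.25, 0.22, 0.31) [154. 314.] [131. 169.]
(0.25, 0.22, 0.25) [164. 311.] [139. 189.]
(0.25, 0.22, 0.37) [141. 318.] [122. 148.]
(0.25, 0.22, 0.6) [ 70. 340.] [79. 45.]
```

View pics/c1.png

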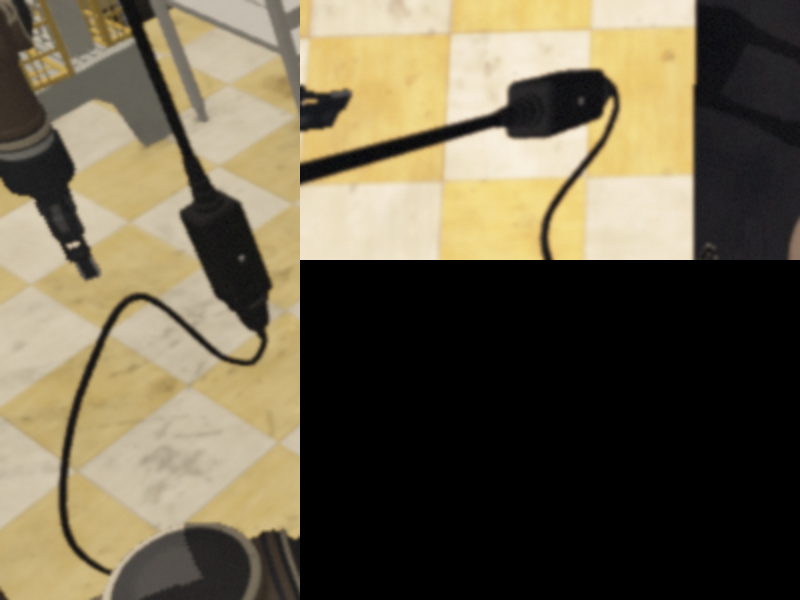

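The crops show the switch box at about (0.25, 0.22), z 0.31 to 0.46, with a rigid stem running up. I'll retract inside that radius before swinging across. The current azimuth line is the tool's y axis, so I'll retract along -y.

Request:
send_rows([
  [[0,-0.4,0,0,0,0,30],[0,-0.8,0,0,0,0,30],[0,-1,0,0,0,0,30]],
])

```text
time_s: 0.48
tcp_pos: [0.2176, 0.475, 0.2442]
ee_rot: [-0.0, 0.213, 0.977, -0.001]
contact_force: [-0.0, 1.4, -0.0]
opening: 0.0319
grip_force: 0.0
```

Request:
send_rows([
  [[0,-0.4,0,0,0,0,30],[0,-0.8,0,0,0,0,30],[0,-1,0,0,0,0,30],[0,-1,0,0,0,0,30]],
])

```text
time_s: 0.98
tcp_pos: [0.1765, 0.3852, 0.2448]
ee_rot: [-0.0, 0.213, 0.977, -0.0]
contact_force: [-0.2, 0.5, 1.3]
opening: 0.0254
grip_force: 0.0
```

Run:
```python
from h import *
c=snap('scene','s2.png'); print(readout.state())
```

```text
{'time_s': 1.025, 'joint_pos': array([ 1.03834562e+00, -9.26424584e-02,  2.07825515e+00,  5.72164702e-05,
        1.15515567e+00, -1.02500060e-01]), 'joint_velocities': array([ 1.07596197e-03,  2.43276121e-02, -3.54681243e-02, -4.57432667e-05,
       -6.54380727e-03, -5.26709257e-04]), 'joint_torque': array([ 3.52415862e-02, -2.32504195e+01, -2.62721336e+01, -3.64981526e-03,
        1.23405377e-01, -1.83075630e-03]), 'tcp_pos': array([0.1771288 , 0.38633975, 0.24524704]), 'ee_rot': array([1.03790448e-04, 2.13334577e-01, 9.76979113e-01, 3.99722156e-04]), 'contact_force': array([0.45363782, 2.40544371, 0.65898405]), 'wrist_torque': array([-0.01831373,  0.01345629,  0.03738914]), 'grip_force': 0.0, 'opening': 0.025514249429832415}
```

Request:
send_rows([
  [[0,-0.4,0,0,0,0,10],[0,-0.8,0,0,0,0,10],[0,-1,0,0,0,0,10]],
])

```text
time_s: 1.4
tcp_pos: [0.1352, 0.2949, 0.2452]
ee_rot: [-0.0, 0.213, 0.977, -0.0]
contact_force: [0.6, 0.1, -0.1]
opening: 0.0087
grip_force: 0.0
```

Request:
send_rows([
  [[0,-0.4,0,0,0,0,10],[0,-0.8,0,0,0,0,10],[0,-1,0,0,0,0,10],[0,-1,0,0,0,0,10]],
])

```text
time_s: 1.9
tcp_pos: [0.0942, 0.205, 0.2458]
ee_rot: [0.0, 0.214, 0.977, 0.001]
contact_force: [0.7, 0.6, 1.5]
opening: 0.0088
grip_force: 0.0
```

Run:
```python
from h import *
c=snap('scene','s3.png'); s=readout.state(); print(s['joint_pos'],s['tcp_pos'],s['contact_force'])
T=snap('top','t3.png')
cv2.imwrite('pics/c3.png',np.hstack([cv2.resize(c['image'][100:400,0:260],(390,450)),cv2.resize(T['image'][240:400,0:340],(400,450))])[:,:,::-1])
# sweep table: arc about base, radius r, tool turning +psi (world -psi)
p=s['tcp_pos'];q=s['ee_rot'];from scipy.spatial.transform import Rotation as R
M=R.from_quat(q,scalar_first=True)
for a in range(0,100,9):
    n=R.from_euler('z',-a,degrees=True).apply(p); 
    print(a,n.round(3),(M.inv().apply(n-p)/.1).round(2),round(a/45,2))
```

```text
[ 9.46278297e-01 -6.28818257e-01  2.42796551e+00  1.42403594e-04
  1.33958503e+00 -1.94334238e-01] [0.09449632 0.2055762  0.24600953] [0.02419142 0.83969245 0.80562821]
0 [0.094 0.206 0.246] [0. 0. 0.] 0.0
9 [0.125 0.188 0.246] [-0.35 -0.03  0.  ] 0.2
18 [0.153 0.166 0.246] [-0.7  -0.11 -0.  ] 0.4
27 [0.178 0.14  0.246] [-1.03 -0.25 -0.  ] 0.6
36 [0.197 0.111 0.246] [-1.33 -0.43 -0.  ] 0.8
45 [0.212 0.079 0.246] [-1.6  -0.66 -0.  ] 1.0
54 [0.222 0.044 0.246] [-1.83 -0.93 -0.  ] 1.2
63 [0.226 0.009 0.246] [-2.02 -1.24 -0.  ] 1.4
72 [ 0.225 -0.026  0.246] [-2.15 -1.56 -0.  ] 1.6
81 [ 0.218 -0.061  0.246] [-2.23 -1.91 -0.  ] 1.8
90 [ 0.206 -0.094  0.246] [-2.26 -2.26 -0.01] 2.0
99 [ 0.188 -0.125  0.246] [-2.23 -2.62 -0.01] 2.2
```

View pics/c3.png

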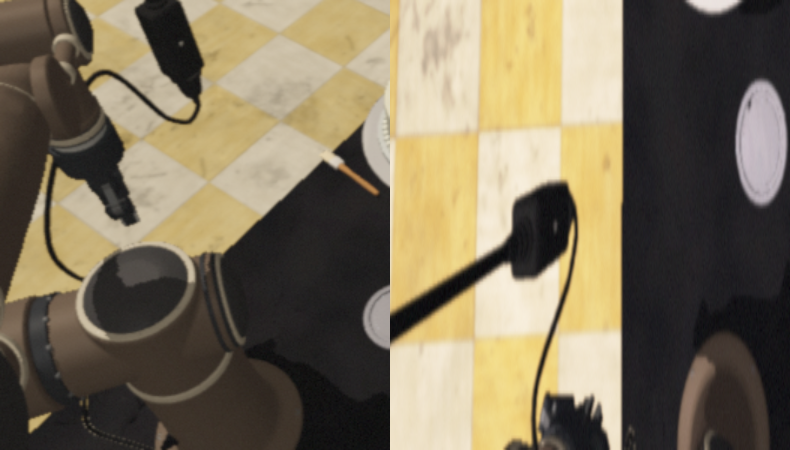

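Request:
send_rows([
  [[0,-0.2,0,0,0,0,10],[-0.2,-0.21,0,0,0,0.13,10],[-0.4,-0.24,0,0,0,0.26,10],[-0.4,-0.24,0,0,0,0.26,10]],
])

```text
time_s: 2.5
tcp_pos: [0.1214, 0.1665, 0.2458]
ee_rot: [-0.0, 0.313, 0.95, 0.0]
contact_force: [-0.5, 0.5, 0.1]
opening: 0.0085
grip_force: 0.0
```

Run:
```python
from h import *
c=snap('scene','s4.png'); s=readout.state(); print(s['joint_pos'],s['tcp_pos'],s['contact_force'],s['joint_torque'])
cv2.imwrite('pics/c4.png',cv2.resize(c['image'][0:300,0:260],(520,600))[:,:,::-1])
```

```text
[ 7.29817164e-01 -6.96000640e-01  2.45664998e+00  6.08554384e-04
  1.38138667e+00 -2.06137965e-01] [0.12074832 0.1666293  0.24563886] [ 0.02951766  0.05092901 -0.03377934] [-5.19208051e-01 -4.29109046e-01 -2.96841145e+01 -5.61419176e-02
 -2.02729233e-02  2.43137467e-03]
```

View pics/c4.png

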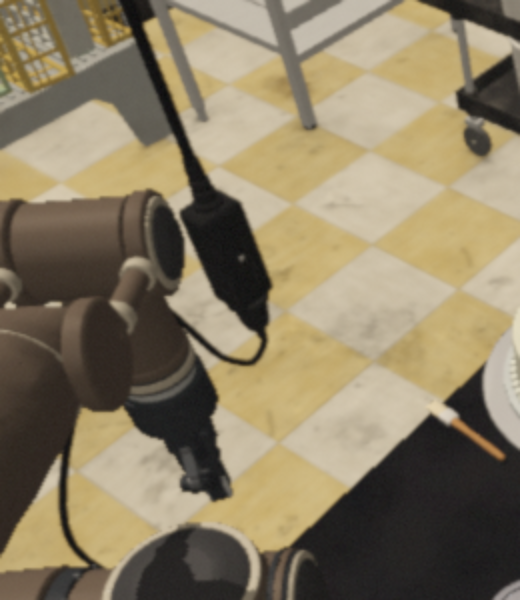

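The arm now points straight at the box azimuth with no contact. The wrist cap at (155,240) stays inboard of the box at (225,250), so I'll carry on with the sweep.

Request:
send_rows([
  [[-0.3,-0.02,0,0,0,0.2,10],[-0.6,-0.1,0,0,0,0.4,10],[-0.93,-0.22,0,0,0,0.6,10]],
])

```text
time_s: 2.92
tcp_pos: [0.1827, 0.0936, 0.2456]
ee_rot: [-0.0, 0.525, 0.851, 0.001]
contact_force: [0.1, 0.2, 0.5]
opening: 0.0083
grip_force: 0.0
```

Request:
send_rows([
  [[-0.3,-0.02,0,0,0,0.2,10],[-0.6,-0.1,0,0,0,0.4,10],[-0.93,-0.22,0,0,0,0.6,10]],
])

```text
time_s: 3.3
tcp_pos: [0.2048, 0.0001, 0.2456]
ee_rot: [0.0, 0.71, 0.705, 0.001]
contact_force: [1.7, -0.1, -1.0]
opening: 0.0087
grip_force: 0.0
```

Request:
send_rows([
  [[-0.3,-0.02,0,0,0,0.2,10],[-0.6,-0.1,0,0,0,0.4,10],[-0.93,-0.22,0,0,0,0.6,10],[-0.93,-0.22,0,0,0,0.6,10]],
])

```text
time_s: 3.8
tcp_pos: [0.1815, -0.0942, 0.2456]
ee_rot: [-0.0, 0.856, 0.517, -0.0]
contact_force: [0.3, 0.1, -0.1]
opening: 0.0086
grip_force: 0.0
```

```bash
cat >> h.py <<'E'
from scipy.spatial.transform import Rotation as R
def go(p,ang=None,s=None):
    "shift (in 0.1 m) and z turn (in 45 deg) from the present pose to p with tool x at ang deg, tool down"
    s=s or readout.state(); M=R.from_quat(s['ee_rot'],scalar_first=True); x=M.as_matrix()[:,0]
    a=np.degrees(np.arctan2(x[1],x[0])); d=0 if ang is None else (a-ang+180)%360-180
    print('tcp',s['tcp_pos'].round(4),'x at',a.round(2),'shift',(M.inv().apply(np.array(p)-s['tcp_pos'])/.1).round(3),'turn',round(d/45,3),'F',s['contact_force'].round(1))
E
python3 - <<'E'
from h import *
go((0.481,-0.361,.2),-8.4); s=readout.state(); print(s['joint_pos'])
E
```

```text
tcp [ 0.1815 -0.0942  0.2456] x at 62.31 shift [-0.971  3.892  0.456] turn 1.571 F [ 0.3  0.1 -0.1]
[-6.92954387e-01 -7.00959161e-01  2.45871660e+00 -9.85623030e-06
  1.38386423e+00 -2.09693799e-01]
```

Request:
send_rows([
  [[-0.1,0.4,0,0,0,0,50],[-0.2,0.8,0,0,0,0,50],[-0.25,1,0,0,0,0,50]],
])

```text
time_s: 4.18
tcp_pos: [0.2616, -0.1603, 0.2453]
ee_rot: [-0.0, 0.853, 0.522, 0.0]
contact_force: [0.1, 0.6, -0.7]
opening: 0.0426
grip_force: 0.0
```

Request:
send_rows([
  [[-0.1,0.4,0,0,0,0,50],[-0.2,0.8,0,0,0,0,50],[-0.25,1,0,0,0,0,50]],
])

```text
time_s: 4.55
tcp_pos: [0.3396, -0.2279, 0.2449]
ee_rot: [-0.0, 0.853, 0.522, 0.0]
contact_force: [-0.7, -0.3, -0.3]
opening: 0.0426
grip_force: 0.0
```

Request:
send_rows([
  [[-0.1,0.4,0,0,0,0.2,50],[-0.2,0.8,0,0,0,0.4,50],[-0.25,1,0,0,0,0.6,50],[-0.25,1,0,0,0,0.8,50],[-0.25,1,0,0,0,0.8,50]],
])

```text
time_s: 5.18
tcp_pos: [0.4156, -0.2946, 0.2444]
ee_rot: [-0.001, 0.972, 0.234, -0.0]
contact_force: [-0.2, 0.7, 0.8]
opening: 0.0428
grip_force: 0.0
```

Run:
```python
from h import *
go((0.481,-0.361,.2),-8.4)
```

```text
tcp [ 0.4156 -0.2946  0.2444] x at 27.06 shift [0.28  0.889 0.443] turn 0.788 F [-0.2  0.7  0.8]
```

Request:
send_rows([
  [[0.14,0.44,0.2,0,0,0.2,50],[0.28,0.88,0.4,0,0,0.4,50],[0.28,0.89,0.44,0,0,0.6,50],[0.28,0.89,0.44,0,0,0.79,50],[0.28,0.89,0.44,0,0,0.79,50]],
])

```text
time_s: 5.8
tcp_pos: [0.4796, -0.3623, 0.2006]
ee_rot: [-0.0, 0.997, -0.074, -0.0]
contact_force: [-0.3, -0.2, 0.5]
opening: 0.0429
grip_force: 0.0
```

Run:
```python
from h import *
c=snap('wrist','w5.png'); go((0.481,-0.361,.1),-8.4)
print(-c['R'].T@c['t'],c['R'][2])
```

```text
tcp [ 0.4795 -0.3625  0.201 ] x at -8.5 shift [ 0.013 -0.017  1.01 ] turn -0.002 F [-1.6 -0.4 -0.7]
[ 0.56070403 -0.37503894  0.32889935] [-0.31619751  0.04752414 -0.94750229]
```

View pics/w5.png

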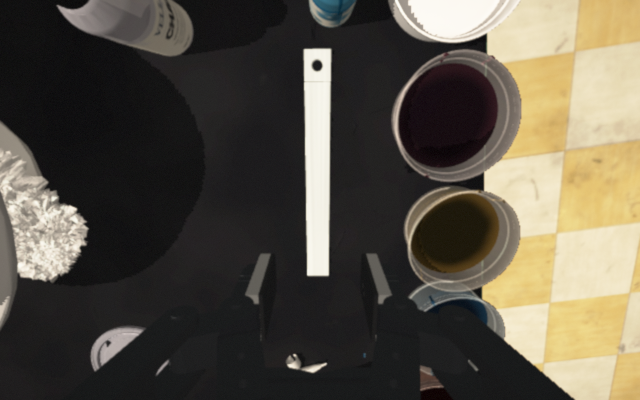

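The wrist view shows the bar centred between (317,48), the hole end, and (318,275). The hole is at (317,65). The bowls to the right are clear of the fingers.

Run:
```python
from h import *
c=load('wrist'); m=np.zeros((400,640),np.uint8); g=c['image'].min(2); m[40:285,290:345]=g[40:285,290:345]>150
p=np.argwhere(m)[:,::-1].astype(np.float32); b=cv2.boxPoints(cv2.minAreaRect(p))
P=np.array([ray(c,u,v,.006)[:2] for u,v in b]); print(P.round(4)); 
P=P[np.argsort(P[:,0])]; a=P[:2].mean(0);e=P[2:].mean(0); print('mid',(a+e)/2,'len',np.linalg.norm(e-a),'ang',np.degrees(np.arctan2(*(e-a)[::-1])))
mid=(a+e)/2; go((*mid,.019),np.degrees(np.arctan2(*(e-a)[::-1])))
```

```text
[[ 0.6042 -0.3684]
 [ 0.6006 -0.3921]
 [ 0.3644 -0.3598]
 [ 0.3689 -0.3299]]
mid [ 0.48451142 -0.36253351] len 0.23841006388604585 ang -8.537635844936672
tcp [ 0.4795 -0.3625  0.201 ] x at -8.5 shift [ 0.05  -0.006  1.82 ] turn 0.001 F [-1.6 -0.4 -0.7]
```

Request:
send_rows([
  [[0.04,0,0.4,0,0,0,50],[0.04,0,0.8,0,0,0,50],[0.04,0,1,0,0,0,50]],
])

```text
time_s: 6.22
tcp_pos: [0.4818, -0.3628, 0.0991]
ee_rot: [-0.001, 0.997, -0.076, -0.001]
contact_force: [0.0, 0.1, 0.5]
opening: 0.0428
grip_force: 0.0
```

Request:
send_rows([
  [[0,0,0.4,0,0,0,50],[0,0,0.7,0,0,0,50],[0,0,0.8,0,0,0,50],[0,0,0.84,0,0,0,50],[0,0,0.84,0,0,0,45]],
])

```text
time_s: 6.85
tcp_pos: [0.4835, -0.3652, 0.0185]
ee_rot: [0.001, 0.997, -0.077, 0.001]
contact_force: [0.5, 0.2, -0.5]
opening: 0.0382
grip_force: 0.0
```

Request:
send_rows([
  [[0,0,0,0,0,0,20],[0,0,0,0,0,0,20],[0,0,0,0,0,0,20],[0,0,0,0,0,0,20]],
], grip_force=40)

```text
time_s: 7.35
tcp_pos: [0.4837, -0.3653, 0.019]
ee_rot: [0.001, 0.997, -0.077, 0.001]
contact_force: [-0.5, 0.1, 5.4]
opening: 0.0215
grip_force: 39.6
```

Request:
send_rows([
  [[0,0,0,0,0,0,5],[0,0,-0.02,0,0,0,5],[0,0,-0.2,0,0,0,5],[0,0,-0.5,0,0,0,5],[0,0,-0.5,0,0,0,5]],
], grip_force=50)

```text
time_s: 7.98
tcp_pos: [0.4848, -0.3665, 0.0706]
ee_rot: [0.002, 0.997, -0.077, 0.003]
contact_force: [-0.4, 0.8, -0.3]
opening: 0.0207
grip_force: 49.1
```

Run:
```python
from h import *
c=snap('wrist','w6.png'); s=readout.state(); print(s['opening'],s['grip_force'],s['contact_force'],s['wrist_torque'])
go((0.4,-0.25,.33),-8.5)
```

```text
0.02032138678014313 49.02338147163391 [ 0.23012463  0.11024492 -1.59868916] [-0.05261072  0.03096827 -0.03034615]
tcp [ 0.4836 -0.3655  0.0689] x at -8.87 shift [-0.996 -1.007 -2.616] turn -0.008 F [ 0.2  0.1 -1.6]
```

View pics/w6.png

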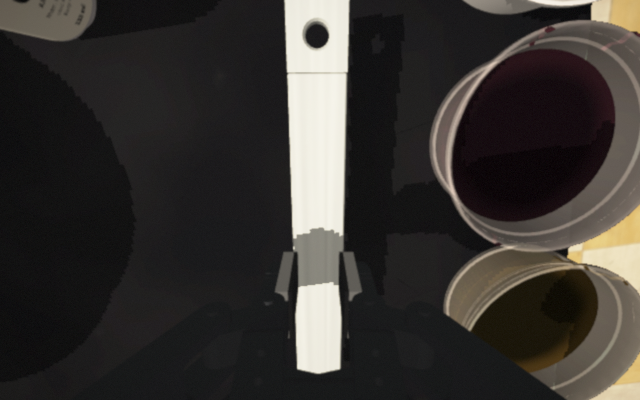

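The bar is held square: it lies straight between the pads, and the hole is at (316,35). Next I'll lift it and carry it toward the tier.

Request:
send_rows([
  [[0,0,-0.4,0,0,0,5],[0,0,-0.8,0,0,0,5],[0,0,-1,0,0,0,5]],
])

```text
time_s: 8.4
tcp_pos: [0.483, -0.365, 0.1685]
ee_rot: [0.001, 0.997, -0.077, 0.001]
contact_force: [-0.0, 0.1, -0.9]
opening: 0.0201
grip_force: 49.2
```

Request:
send_rows([
  [[0,0,-0.4,0,0,0,5],[0,0,-0.8,0,0,0,5],[0,0,-1,0,0,0,5]],
])

```text
time_s: 8.78
tcp_pos: [0.483, -0.3649, 0.2685]
ee_rot: [0.0, 0.997, -0.077, 0.001]
contact_force: [0.4, 0.1, -1.3]
opening: 0.0205
grip_force: 49.2
```

Request:
send_rows([
  [[0,-0.3,-0.3,0,0,0,5],[0,-0.6,-0.4,0,0,0,5],[0,-0.9,-0.4,0,0,0,5],[0,-1,-0.4,0,0,0,5]],
])

```text
time_s: 9.28
tcp_pos: [0.4975, -0.264, 0.3057]
ee_rot: [-0.001, 0.997, -0.077, -0.001]
contact_force: [-0.0, -0.3, -0.9]
opening: 0.0211
grip_force: 49.2
```

Request:
send_rows([
  [[0,-0.3,0,0,0,0,5],[0,-0.6,0,0,0,0,5],[0,-0.9,0,0,0,0,5],[0,-1,0,0,0,0,5]],
])

```text
time_s: 9.78
tcp_pos: [0.5131, -0.1662, 0.3061]
ee_rot: [-0.0, 0.997, -0.077, -0.001]
contact_force: [-0.1, -0.2, -1.1]
opening: 0.0204
grip_force: 49.2
```

Request:
send_rows([
  [[0,-0.3,0,0,0,-0.2,5],[0,-0.6,0,0,0,-0.4,5],[0,-0.9,0,0,0,-0.6,5],[0,-1,0,0,0,-0.8,5],[0,-1,0,0,0,-0.93,5],[0,-1,0,0,0,-0.93,5]],
])

```text
time_s: 10.52
tcp_pos: [0.5288, -0.0689, 0.3066]
ee_rot: [0.0, 0.959, 0.283, -0.001]
contact_force: [0.5, -0.3, -1.5]
opening: 0.0207
grip_force: 49.2
```

Run:
```python
from h import *
c=snap('wrist','w7.png'); s=readout.state(); print(s['opening'],s['grip_force'],c['R'][2],-c['R'].T@c['t'])
go((0.542,-0.002,.27),33)
for p in ((.585,.026),(.570,-.045),(.514,.041),(.498,-.031),(.542,-.002)): print(proj(c,(*p,.217)).round())
```

```text
0.020430764974881666 49.2342746257782 [-0.26882607 -0.17484423 -0.94718638] [ 0.59771023 -0.02467165  0.43486199]
tcp [ 0.5288 -0.069   0.3067] x at 32.84 shift [ 0.474 -0.491  0.367] turn -0.004 F [ 0.3 -0.  -1.4]
[240.  69.]
[321. 149.]
[171. 150.]
[252. 221.]
[246. 150.]
```

View pics/w7.png

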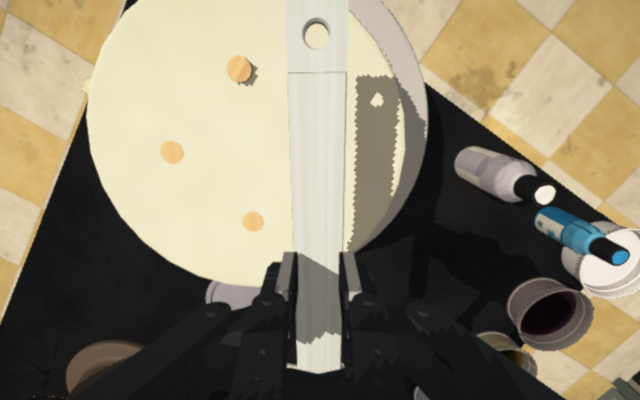

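The wrist view confirms the proud dowel at (238,69), which casts a shadow. The flush ones at (171,152) and (253,221) match my predictions to 2 px, and the hole is at (316,35).

Run:
```python
from h import *
c=load('wrist'); s=readout.state(); M=R.from_quat(s['ee_rot'],scalar_first=True)
for uv in ((316,34),(317,72),(288,72),(347,72)):
    h=ray(c,*uv,s['tcp_pos'][2]-.0127); print(uv,M.inv().apply(h-s['tcp_pos'])*1000)
for uv in ((238,67),(172,152),(253,221)): print(ray(c,*uv,.223 if uv[0]==238 else .217).round(4))
```

```text
(316, 34) [105.48074938  -0.57021751  12.59183108]
(317, 72) [91.50857497 -0.16838675 12.6061512 ]
(288, 72) [ 91.49251084 -12.10198112  12.60649738]
(347, 72) [91.52519523 12.1783454  12.60579304]
[0.5856 0.0259 0.223 ]
[0.513  0.0399 0.217 ]
[ 0.4985 -0.0318  0.217 ]
```

Request:
send_rows([
  [[0.2,-0.2,0.1,0,0,0,5],[0.4,-0.4,0.2,0,0,-0.01,5],[0.47,-0.49,0.37,0,0,-0.01,5],[0.47,-0.49,0.37,0,0,-0.01,5],[0.47,-0.49,0.37,0,0,-0.01,5]],
])

```text
time_s: 11.2
tcp_pos: [0.5416, -0.0023, 0.2702]
ee_rot: [0.0, 0.958, 0.287, -0.0]
contact_force: [-0.1, -0.4, -0.5]
opening: 0.0205
grip_force: 49.2
```

Run:
```python
from h import *
go((0.542,-0.0025,.245),33.3)
```

```text
tcp [ 0.5416 -0.0023  0.2702] x at 33.38 shift [0.002 0.004 0.252] turn 0.002 F [-0.1 -0.4 -0.5]
```

Request:
send_rows([
  [[0,0,0.15,0,0,0,5],[0,0,0.24,0,0,0,5],[0,0,0.26,0,0,0,5],[0,0,0.26,0,0,0,5]],
])

```text
time_s: 11.7
tcp_pos: [0.5415, -0.0015, 0.244]
ee_rot: [-0.0, 0.958, 0.287, -0.0]
contact_force: [0.3, 0.2, -0.6]
opening: 0.0206
grip_force: 49.2
```

Request:
send_rows([
  [[0,0,0.01,0,0,0,5],[0,0,0.01,0,0,0,5]],
])

```text
time_s: 11.95
tcp_pos: [0.5419, -0.0014, 0.2436]
ee_rot: [0.0, 0.958, 0.288, 0.0]
contact_force: [0.7, -0.3, -0.3]
opening: 0.0205
grip_force: 49.2
```

Request:
send_rows([
  [[0,0,0.01,0,0,0,5],[0,0,0.01,0,0,0,5]],
])

```text
time_s: 12.2
tcp_pos: [0.5416, -0.0014, 0.2423]
ee_rot: [0.0, 0.958, 0.288, -0.0]
contact_force: [-0.4, 0.3, -0.7]
opening: 0.0206
grip_force: 49.2
```

Request:
send_rows([
  [[0,0,0.01,0,0,0,5],[0,0,0.01,0,0,0,5]],
])

```text
time_s: 12.45
tcp_pos: [0.5416, -0.0014, 0.2412]
ee_rot: [-0.0, 0.958, 0.288, -0.0]
contact_force: [0.8, 0.8, -0.8]
opening: 0.0204
grip_force: 49.3
```

Request:
send_rows([
  [[0,0,0.005,0,0,0,5],[0,0,0.005,0,0,0,5]],
])

```text
time_s: 12.7
tcp_pos: [0.5416, -0.0015, 0.2408]
ee_rot: [0.0, 0.958, 0.288, -0.0]
contact_force: [0.0, 0.3, 1.4]
opening: 0.0203
grip_force: 49.3
```

Request:
send_rows([
  [[0,0,0,0,0,0,35],[0,0,0,0,0,0,50],[0,0,0,0,0,0,60],[0,0,0,0,0,0,60]],
])

```text
time_s: 13.2
tcp_pos: [0.5417, -0.0014, 0.2409]
ee_rot: [0.0, 0.958, 0.288, 0.0]
contact_force: [0.6, 0.6, 0.1]
opening: 0.0515
grip_force: 0.0
```

Request:
send_rows([
  [[0,0,-0.2,0,0,0,60],[0,0,-0.5,0,0,0,60],[0,0,-0.8,0,0,0,60],[0,0,-0.8,0,0,0,60]],
])

```text
time_s: 13.7
tcp_pos: [0.5435, -0.0016, 0.3239]
ee_rot: [0.001, 0.958, 0.288, 0.003]
contact_force: [0.8, -0.2, -0.1]
opening: 0.0514
grip_force: 0.0
```

```bash
cat >> h.py <<'E'
def see(f):
    c=snap('wrist',f); s=readout.state(); return c,s
E
python3 - <<'E'
from h import *
c,s=see('w8.png'); t=snap('top','t8.png'); sc=snap('scene','s8.png'); go((.542,-.0025,.32),33.4)
a=c['image'][:,:,::-1]; b=cv2.resize(sc['image'][110:230,230:380],(600,480))[:,:,::-1]
cv2.imwrite('pics/c8.png',np.hstack([cv2.resize(a,(400,250)),cv2.resize(b,(400,250))]))
cv2.imwrite('pics/w8b.png',b)
E
```

```text
tcp [ 0.5409 -0.0014  0.3194] x at 33.42 shift [ 0.003  0.015 -0.006] turn 0.001 F [-0.5  0.1 -0.5]
```

View pics/c8.png

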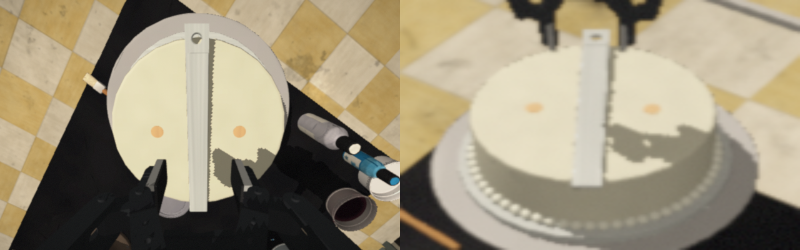

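The bar lies across the middle, over the proud dowel, with both side dowels visible symmetrically. Next I'll measure its line and set up the hole-end press.

Run:
```python
from h import *
c=load('wrist'); g=c['image'].astype(int); s=readout.state()
d=np.radians(33.4); ax=np.array([np.cos(d),np.sin(d)]); n=np.array([-ax[1],ax[0]])
hsv=cv2.cvtColor(c['image'],cv2.COLOR_RGB2HSV)
for r in (80,120,160,200,240,300,330):
    row=hsv[r,290:345,1]; k=np.where(row<22)[0]
    if len(k): 
        l,rr=ray(c,290+k[0],r,.226)[:2],ray(c,290+k[-1],r,.226)[:2]; m=(l+rr)/2-[.542,-.0025]; print(r,k[0]+290,k[-1]+290,'w',round(np.linalg.norm(l-rr)*1e3,1),'along',(m@ax*1e3).round(1),'lat',(m@n*1e3).round(1))
P=np.array([.542,-.0025])+.095*ax; print(P); go((*P,.26),33.4)
```

```text
330 290 344 w 46.9 along -107.8 lat -0.2
[0.62131055 0.04979567]
tcp [ 0.5409 -0.0014  0.3194] x at 33.42 shift [0.954 0.017 0.593] turn 0.001 F [-0.5  0.1 -0.5]
```

Request:
send_rows([
  [[0.4,0.01,0,0,0,0,0],[0.8,0.01,0,0,0,0,0],[0.95,0.01,0.2,0,0,0,0],[0.95,0.01,0.5,0,0,0,0],[0.95,0.01,0.67,0,0,0,0],[0.95,0.01,0.67,0,0,0,0]],
])

```text
time_s: 14.6
tcp_pos: [0.6196, 0.0499, 0.2507]
ee_rot: [-0.001, 0.958, 0.287, -0.003]
contact_force: [0.5, -0.3, -0.4]
opening: -0.0001
grip_force: 0.0
```

Request:
send_rows([
  [[0,0,0.02,0,0,0,0],[0,0,0.04,0,0,0,0],[0,0,0.06,0,0,0,0],[0,0,0.06,0,0,0,0]],
])

```text
time_s: 15.1
tcp_pos: [0.6215, 0.05, 0.2481]
ee_rot: [0.0, 0.958, 0.288, 0.0]
contact_force: [0.2, 0.4, -0.1]
opening: -0.0001
grip_force: 0.0
```

Request:
send_rows([
  [[0,0,0.02,0,0,0,0],[0,0,0.04,0,0,0,0],[0,0,0.04,0,0,0,0]],
])

```text
time_s: 15.48
tcp_pos: [0.6215, 0.0501, 0.2437]
ee_rot: [-0.0, 0.958, 0.288, -0.0]
contact_force: [0.3, 0.1, 0.7]
opening: -0.0002
grip_force: 0.4
```

Request:
send_rows([
  [[0,0,0.01,0,0,0,0],[0,0,0.02,0,0,0,0],[0,0,0.02,0,0,0,0]],
])

```text
time_s: 15.85
tcp_pos: [0.6217, 0.0501, 0.242]
ee_rot: [0.0, 0.958, 0.288, 0.0]
contact_force: [0.9, -0.6, 1.5]
opening: 0.0002
grip_force: 0.9
```

Request:
send_rows([
  [[0,0,0.01,0,0,0,0],[0,0,0.02,0,0,0,0],[0,0,0.02,0,0,0,0]],
])

```text
time_s: 16.23
tcp_pos: [0.6219, 0.0502, 0.24]
ee_rot: [0.0, 0.958, 0.288, 0.001]
contact_force: [0.9, 1.4, 1.9]
opening: 0.0001
grip_force: 1.1
```

Request:
send_rows([
  [[0,0,0.01,0,0,0,0],[0,0,0.02,0,0,0,0],[0,0,0.02,0,0,0,0]],
])

```text
time_s: 16.6
tcp_pos: [0.622, 0.0502, 0.2387]
ee_rot: [0.0, 0.958, 0.288, 0.001]
contact_force: [0.7, 2.3, 4.9]
opening: -0.0002
grip_force: 2.5
```

Request:
send_rows([
  [[0,0,0.01,0,0,0,0],[0,0,0.01,0,0,0,0],[0,0,0.01,0,0,0,0]],
])

```text
time_s: 16.98
tcp_pos: [0.6221, 0.0502, 0.2385]
ee_rot: [0.0, 0.958, 0.288, 0.001]
contact_force: [0.2, 1.3, 7.5]
opening: 0.0001
grip_force: 4.0
```

Request:
send_rows([
  [[0,0,0.01,0,0,0,0],[0,0,0.015,0,0,0,0],[0,0,0.015,0,0,0,0]],
])

```text
time_s: 17.35
tcp_pos: [0.6222, 0.0502, 0.2384]
ee_rot: [0.0, 0.958, 0.288, 0.001]
contact_force: [-1.5, 1.0, 12.9]
opening: 0.0002
grip_force: 6.1
```

Request:
send_rows([
  [[0,0,-0.1,0,0,0,0],[0,0,-0.3,0,0,0,0],[0,0,-0.3,0,0,0,0]],
])

```text
time_s: 17.73
tcp_pos: [0.6225, 0.0499, 0.2672]
ee_rot: [0.001, 0.958, 0.288, 0.001]
contact_force: [-0.4, 0.6, -0.6]
opening: -0.0001
grip_force: 0.0
```

Run:
```python
from h import *
d=np.radians(33.4); ax=np.array([np.cos(d),np.sin(d)])
P=np.array([.542,-.0025])-.095*ax; go((*P,.25),33.4)
c=snap('scene','s9.png'); w=snap('wrist','w9.png')
cv2.imwrite('pics/c9.png',np.hstack([cv2.resize(c['image'][110:230,230:380],(400,320)),cv2.resize(w['image'],(400,320))])[:,:,::-1])
```

```text
tcp [0.6225 0.0499 0.2672] x at 33.42 shift [-1.911 -0.007  0.168] turn 0.0 F [-0.4  0.6 -0.6]
```

View pics/c9.png

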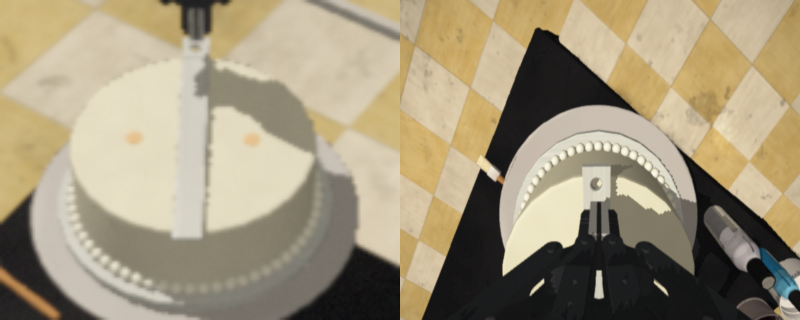

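The bar is undisturbed on its line and the fingers are clear above the hole end. Now the plain end.

Request:
send_rows([
  [[-0.4,0,0,0,0,0,0],[-0.8,0,0,0,0,0,0],[-0.96,0,0,0,0,0,0]],
])

```text
time_s: 18.2
tcp_pos: [0.5392, -0.0035, 0.264]
ee_rot: [-0.0, 0.958, 0.287, -0.001]
contact_force: [1.0, -0.1, 0.1]
opening: -0.0003
grip_force: 0.0
```

Request:
send_rows([
  [[-0.4,0,0,0,0,0,0],[-0.8,0,0.1,0,0,0,0],[-0.95,0,0.2,0,0,0,0],[-0.95,0,0.24,0,0,0,0],[-0.95,0,0.24,0,0,0,0]],
])

```text
time_s: 18.82
tcp_pos: [0.4631, -0.0548, 0.2411]
ee_rot: [-0.0, 0.958, 0.288, 0.0]
contact_force: [-0.0, -0.6, 0.7]
opening: -0.0002
grip_force: 0.0
```

Request:
send_rows([
  [[0,0,0.02,0,0,0,0],[0,0,0.04,0,0,0,0],[0,0,0.04,0,0,0,0]],
])

```text
time_s: 19.2
tcp_pos: [0.4628, -0.0549, 0.2376]
ee_rot: [0.0, 0.958, 0.288, 0.001]
contact_force: [0.7, 0.2, 0.7]
opening: -0.0001
grip_force: 0.5
```

Request:
send_rows([
  [[0,0,0.01,0,0,0,0],[0,0,0.01,0,0,0,0]],
])

```text
time_s: 19.45
tcp_pos: [0.4628, -0.055, 0.2375]
ee_rot: [0.0, 0.958, 0.288, 0.001]
contact_force: [-0.3, 0.4, 4.6]
opening: 0.0004
grip_force: 2.6
```

Request:
send_rows([
  [[0,0,0.01,0,0,0,0],[0,0,0.01,0,0,0,0],[0,0,0.01,0,0,0,0]],
])

```text
time_s: 19.82
tcp_pos: [0.4629, -0.055, 0.2374]
ee_rot: [0.0, 0.958, 0.288, 0.001]
contact_force: [-1.9, 1.7, 10.0]
opening: 0.0001
grip_force: 4.7
```

Request:
send_rows([
  [[0,0,-0.15,0,0,0,0],[0,0,-0.3,0,0,0,0],[0.4,0,-0.3,0,0,0,0],[0.8,0,-0.3,0,0,0,0],[1,0,-0.3,0,0,0,0],[1,0,-0.3,0,0,0,0]],
])

```text
time_s: 20.58
tcp_pos: [0.546, 0.0003, 0.2653]
ee_rot: [0.0, 0.958, 0.288, -0.0]
contact_force: [-0.7, 0.3, 0.3]
opening: -0.0001
grip_force: 0.0
```

Request:
send_rows([
  [[0.3,0,0,0,0,0,0],[0.47,0,0.1,0,0,0,0],[0.47,0,0.2,0,0,0,0],[0.47,0,0.2,0,0,0,0]],
])

```text
time_s: 21.08
tcp_pos: [0.583, 0.0253, 0.2435]
ee_rot: [-0.0, 0.958, 0.288, -0.002]
contact_force: [-0.4, -0.4, -0.8]
opening: 0.0001
grip_force: 0.0
```

Run:
```python
from h import *
go((.5855,.0262,.237),33.4)
```

```text
tcp [0.583  0.0253 0.2435] x at 33.42 shift [0.026 0.006 0.065] turn 0.0 F [-0.4 -0.4 -0.8]
```

Request:
send_rows([
  [[0.02,0,0,0,0,0,0],[0.02,0,0.01,0,0,0,0],[0.02,0,0.02,0,0,0,0],[0.02,0,0.03,0,0,0,0],[0.02,0,0.03,0,0,0,0]],
])

```text
time_s: 21.7
tcp_pos: [0.5865, 0.0268, 0.2426]
ee_rot: [0.0, 0.958, 0.288, 0.0]
contact_force: [-0.5, -0.5, 1.3]
opening: 0.0002
grip_force: 0.8
```

Request:
send_rows([
  [[0,0,0.01,0,0,0,0],[0,0,0.02,0,0,0,0],[0,0,0.02,0,0,0,0]],
])

```text
time_s: 22.08
tcp_pos: [0.5867, 0.0269, 0.2421]
ee_rot: [0.0, 0.958, 0.288, 0.0]
contact_force: [-2.8, -0.8, 8.3]
opening: -0.0002
grip_force: 3.9
```

Request:
send_rows([
  [[0,0,0.01,0,0,0,0],[0,0,0.02,0,0,0,0],[0,0,0.02,0,0,0,0]],
])

```text
time_s: 22.45
tcp_pos: [0.5866, 0.0269, 0.2405]
ee_rot: [0.0, 0.958, 0.288, 0.0]
contact_force: [-4.0, -0.5, 8.9]
opening: 0.0001
grip_force: 4.7
```

Request:
send_rows([
  [[0,0,0.01,0,0,0,0],[0,0,0.02,0,0,0,0],[0,0,0.02,0,0,0,0]],
])

```text
time_s: 22.82
tcp_pos: [0.5867, 0.0269, 0.2386]
ee_rot: [0.0, 0.958, 0.288, 0.0]
contact_force: [-3.8, -0.3, 9.9]
opening: 0.0002
grip_force: 4.7
```

Request:
send_rows([
  [[0,0,0.01,0,0,0,0],[0,0,0.02,0,0,0,0],[0,0,0.02,0,0,0,0]],
])

```text
time_s: 23.2
tcp_pos: [0.5867, 0.0269, 0.2371]
ee_rot: [0.0, 0.958, 0.288, 0.0]
contact_force: [-5.7, 0.1, 11.5]
opening: -0.0002
grip_force: 5.6
```

Request:
send_rows([
  [[0,0,0.01,0,0,0,0],[0,0,0.01,0,0,0,0],[0,0,0.01,0,0,0,0]],
])

```text
time_s: 23.58
tcp_pos: [0.5867, 0.0269, 0.237]
ee_rot: [0.0, 0.958, 0.288, 0.0]
contact_force: [-6.0, -0.4, 15.1]
opening: -0.0002
grip_force: 7.4
```

Request:
send_rows([
  [[0,0,0.01,0,0,0,0],[0,0,0.02,0,0,0,0],[0,0,0.02,0,0,0,0]],
])

```text
time_s: 23.95
tcp_pos: [0.5867, 0.0269, 0.237]
ee_rot: [0.0, 0.958, 0.288, 0.001]
contact_force: [-9.4, 0.6, 22.1]
opening: 0.0
grip_force: 11.1
```

Request:
send_rows([
  [[0,0,-0.1,0,0,0,0],[0,0,-0.25,0,0,0,0],[0.2,0,-0.25,0,0,0,0],[0.4,0,-0.25,0,0,0,0],[0.4,0,-0.25,0,0,0,0]],
])

```text
time_s: 24.58
tcp_pos: [0.6205, 0.0495, 0.2561]
ee_rot: [-0.0, 0.958, 0.288, -0.0]
contact_force: [-0.7, -1.0, 0.6]
opening: -0.0002
grip_force: 0.0
```

Run:
```python
from h import *
go((.6213,.0498,.239),33.4)
```

```text
tcp [0.6205 0.0495 0.2561] x at 33.48 shift [0.009 0.002 0.171] turn 0.002 F [-0.7 -1.   0.6]
```

Request:
send_rows([
  [[0,0,0.1,0,0,0,0],[0,0,0.17,0,0,0,0],[0,0,0.19,0,0,0,0],[0,0,0.19,0,0,0,0]],
])

```text
time_s: 25.08
tcp_pos: [0.6194, 0.0486, 0.2372]
ee_rot: [0.0, 0.958, 0.287, -0.0]
contact_force: [-0.4, -0.9, 0.7]
opening: -0.0002
grip_force: 0.5
```

Request:
send_rows([
  [[0,0,0.01,0,0,0,0],[0,0,0.01,0,0,0,0],[0,0,0.01,0,0,0,0]],
])

```text
time_s: 25.45
tcp_pos: [0.6196, 0.0487, 0.2371]
ee_rot: [0.0, 0.958, 0.288, -0.0]
contact_force: [-2.6, -0.7, 5.3]
opening: -0.0002
grip_force: 2.6
```

Pressed at .2371, the hole end is bedded flat. I'll add a little more force, then go to the plain end.

Request:
send_rows([
  [[0,0,0.01,0,0,0,0],[0,0,0.01,0,0,0,0],[0,0,0.01,0,0,0,0]],
])

```text
time_s: 25.82
tcp_pos: [0.6195, 0.0486, 0.2371]
ee_rot: [0.0, 0.958, 0.288, -0.0]
contact_force: [-5.0, -1.7, 9.1]
opening: 0.0
grip_force: 4.3
```

Request:
send_rows([
  [[0,0,-0.15,0,0,0,0],[0,0,-0.3,0,0,0,0],[-0.4,0,-0.3,0,0,0,0],[-0.8,0,-0.3,0,0,0,0],[-0.95,0,-0.3,0,0,0,0]],
])

```text
time_s: 26.45
tcp_pos: [0.5396, -0.0041, 0.2659]
ee_rot: [0.0, 0.958, 0.287, 0.0]
contact_force: [-0.5, -0.3, 0.3]
opening: 0.0002
grip_force: 0.0
```

Request:
send_rows([
  [[-0.4,0,0,0,0,0,0],[-0.8,0,0,0,0,0,0],[-0.92,0,0.15,0,0,0,0],[-0.92,0,0.2,0,0,0,0],[-0.92,0,0.2,0,0,0,0]],
])

```text
time_s: 27.08
tcp_pos: [0.4644, -0.0536, 0.2446]
ee_rot: [-0.0, 0.958, 0.288, -0.0]
contact_force: [0.8, 0.6, 0.1]
opening: -0.0002
grip_force: 0.0
```

Run:
```python
from h import *
go((.4627,-.0548,.237),33.4)
```

```text
tcp [ 0.4644 -0.0536  0.2446] x at 33.44 shift [-0.021  0.001  0.076] turn 0.001 F [0.8 0.6 0.1]
```

Request:
send_rows([
  [[0,0,0.04,0,0,0,0],[0,0,0.07,0,0,0,0],[0,0,0.08,0,0,0,0],[0,0,0.08,0,0,0,0]],
])

```text
time_s: 27.58
tcp_pos: [0.4639, -0.054, 0.2373]
ee_rot: [0.0, 0.958, 0.288, 0.0]
contact_force: [-0.3, 0.1, 1.4]
opening: -0.0003
grip_force: 0.0
```

Request:
send_rows([
  [[0,0,0.01,0,0,0,0],[0,0,0.01,0,0,0,0],[0,0,0.01,0,0,0,0]],
])

```text
time_s: 27.95
tcp_pos: [0.464, -0.0541, 0.2371]
ee_rot: [0.0, 0.958, 0.288, 0.0]
contact_force: [-2.0, 0.2, 5.5]
opening: -0.0002
grip_force: 2.7
```

Request:
send_rows([
  [[0,0,0.01,0,0,0,0],[0,0,0.01,0,0,0,0],[0,0,0.01,0,0,0,0]],
])

```text
time_s: 28.32
tcp_pos: [0.4641, -0.0541, 0.237]
ee_rot: [0.0, 0.958, 0.288, 0.0]
contact_force: [-3.5, 1.1, 10.3]
opening: 0.0001
grip_force: 5.1
```

Request:
send_rows([
  [[0,0,-0.2,0,0,0,0],[0,0,-0.5,0,0,0,0],[-0.3,0,-0.9,0,0,0,0],[-0.6,0,-1,0,0,0,0],[-0.6,0,-1,0,0,0,0],[-0.6,0,-1,0,0,0,0]],
])

```text
time_s: 29.08
tcp_pos: [0.4138, -0.0869, 0.3346]
ee_rot: [-0.0, 0.958, 0.287, 0.0]
contact_force: [0.4, -0.8, -1.3]
opening: 0.0002
grip_force: 0.0
```

Run:
```python
from h import *
c=snap('wrist','w10.png'); s=readout.state(); print(s['tcp_pos'],s['contact_force'],s['time_s'])
d=np.radians(33.4); ax=np.array([np.cos(d),np.sin(d)]); n=np.array([-ax[1],ax[0]]); C=np.array([.542,-.0025])
im=c['image'].astype(int)
for a in (0,30,60,80,105):   # profile across the bar, mm: blue-red tells metal from icing
    v=[]
    for l in range(-24,25,2):
        u=proj(c,(*(C+ax*a/1e3+n*l/1e3),.223)).round().astype(int)
        v.append(int(im[u[1],u[0],0]-im[u[1],u[0],2]) if 0<=u[1]<400 and 0<=u[0]<640 else None)
    print(a,v)
v=[]
for a in range(96,130,2):
    u=proj(c,(*(C+ax*a/1e3+n*8/1e3),.223)).round().astype(int); v.append((a,im[u[1],u[0]].tolist()) if 0<=u[1]<400 else None)
print(v)
```

```text
[ 0.41377666 -0.08673935  0.33433866] [-0.10076319  0.02868963  0.29513416] 29.125
0 [None, None, None, None, None, None, None, None, None, None, None, None, None, None, None, None, None, None, None, None, None, None, None, None, None]
30 [None, None, None, None, None, None, None, None, None, None, None, None, None, None, None, None, None, None, None, None, None, None, None, None, None]
60 [None, None, None, None, None, None, None, None, None, None, None, None, None, None, None, None, None, None, None, None, None, None, None, None, None]
80 [None, None, None, None, None, None, None, None, None, None, None, None, None, None, None, None, None, None, None, None, None, None, None, None, None]
105 [None, None, None, None, None, None, None, None, None, None, None, None, None, None, None, None, None, None, None, None, None, None, None, None, None]
[None, None, None, None, None, None, None, None, None, None, None, None, None, None, None, None, None]
```

Run:
```python
from h import *
d=np.radians(33.4); ax=np.array([np.cos(d),np.sin(d)]); n=np.array([-ax[1],ax[0]]); C=np.array([.542,-.0025])
for nm in ('top','scene'):
    c=snap(nm,nm+'10.png'); im=c['image'].astype(int)
    V=lambda a,l:(lambda u:int(im[u[1],u[0],0]-im[u[1],u[0],2]))(proj(c,(*(C+ax*a/1e3+n*l/1e3),.223)).round().astype(int))
    for a in (-80,-40,0,40,80): print(nm,a,[V(a,l) for l in range(-24,25,3)])
    print('along',[(a,V(a,6)) for a in list(range(-136,-100,4))+list(range(100,137,4))])
```

```text
top -80 [37, 39, 39, 38, 39, 39, 41, 39, 39, 40, 39, 42, 40, 41, 41, 41, 38]
top -40 [29, 32, 32, 32, 35, 35, 36, 35, 36, 36, 37, 37, 39, 39, 39, 40, 38]
top 0 [19, 19, 25, 32, 19, 14, 15, 16, 17, 22, 24, 29, 32, 33, 35, 34, 35]
top 40 [18, 18, 21, 29, 18, 6, 6, 5, 5, 6, 7, 5, 8, 18, 17, 17, 17]
top 80 [18, 18, 19, 22, 16, 6, 5, 5, 6, 5, 7, 6, 7, 18, 18, 19, 18]
along [(-136, 37), (-132, 37), (-128, 37), (-124, 38), (-120, 38), (-116, 41), (-112, 39), (-108, 39), (-104, 38), (100, 7), (104, 19), (108, 12), (112, 7), (116, 9), (120, 54), (124, 106), (128, 108), (132, 108), (136, 107)]
scene -80 [33, 34, 34, 34, 21, 17, 16, 16, 17, 17, 16, 16, 17, 31, 34, 34, 34]
scene -40 [34, 33, 33, 33, 27, 17, 16, 10, 2, -1, 9, 11, 7, 10, 12, 8, 2]
scene 0 [0, 0, 0, 0, 0, 1, 0, -1, -1, 0, 1, 2, 7, 19, 25, 11, -1]
scene 40 [27, 14, 0, 0, 2, 1, 0, -1, 1, 0, 2, -1, -1, 0, -1, -1, -3]
scene 80 [0, -1, 0, -1, 2, 1, 0, -2, 1, 1, 0, 1, -1, -1, -5, 1, 2]
along [(-136, 29), (-132, 28), (-128, 26), (-124, 20), (-120, 14), (-116, 16), (-112, 16), (-108, 16), (-104, 16), (100, 1), (104, 0), (108, -1), (112, 1), (116, 1), (120, 0), (124, -1), (128, 0), (132, -1), (136, 1)]
```

The bar is centred: about 1 mm off the line sideways, with its ends at about ±120 mm.

```bash
python3 -c "
from h import *
print(ticket.sign_off())"
```

```text
the job is handed in; nothing more can be done
None
```

The job is handed in, though the judge returned no verdict: the straightedge rocked on the proud dowel, I pushed the dowel flush, and both ends then pressed down to the same height (TCP 0.2371 m) with no rocking, leaving the bar flat and about 1 mm off the line through the tier centre and dowel.

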